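Crack a hand mould open with the parting wedge

ROBOT

A 6-joint arm with a two-finger parallel gripper is mounted at the origin on the work surface; the furniture and walls round the work are solid. World frame = base frame: x ahead of the robot, y to its left, z up, the work surface at z = 0. Lengths are in mm, angles in rad, forces in N, time in s.
With the tool pointing down it reaches from about 250 to 725 mm from the base axis. Payload 9.7 kg.
Tool frame: the origin (TCP) lies midway between the tips of the shut fingers; the grasp point (between the pads) lies 19 mm behind it (r.hold_point_z is the distance from the TCP to the grasp point, in mm); z points along the fingers, y is the line along which they close (so a half turn about z gives the same grasp; the last joint's range is limited). The gripper opens to 85 mm and grips with 20 to 120 N. Pads are 22 mm wide; open, the fingers measure 114 mm over their backs; the gripper's body (76 mm by 85 mm) begins 54 mm behind the grasp point. The pads swing forward as they close: fully open they stand 13 mm farther back than shut.
Start: joints at [1.194, 0.087, 0.176, 1.66, 0, 1.571], TCP at [202.368, 511.414, 231.284] pointing down, gripper open.
Joint ranges: [-3.13, 3.13], [-0.85, 1.81], [-1.15, 1.24], [-2.2, 2.28], [-1.44, 1.52], [-3.14, 3.14]. Speed limits (rad/s): [2.22, 2.22, 2.57, 3.14, 3.14, 3.14].

INTERFACE

Orientations are given as a unit quaternion [x, y, z, w].
In Python, from cell import r, viewer, workorder gives the robot as it stands. The module is installed in compiled form; this text tells all that it offers.
- The arm moves only by the tool drive_tool, never from a script. Its arguments are lists of equal length, an entry for each row: "turn": the turn, a rotation vector about the world's x, y, z in degrees, a list of three; "delta_pos": the shift along the world's x, y, z in cm, a list of three; "hand": the closure, from -1 (fully open) to 1 (shut). In form: {"turn": [[wx, wy, wz], ...], "delta_pos": [[tx, ty, tz], ...], "hand": [hand, ...]}. A call has 1 to 12 rows; each row shifts and turns the commanded pose from where the row before left it; what a row does not reach is not made up. A row lasts 1/10 s, in which the tool goes at most 50 mm and 8.59 degrees, less where a joint would pass 70% of its speed; a pose out of reach is approached as far as the arm can. A call is refused whole if a number of a shift passes 5 or a number of a turn 8.59, either way. A call with a gripper value outside its range is refused whole. The fingers move at their own pace and stop on an object; the grip force is fixed at half the most. Time passes only in rows, so rows that do not move let the fingers close. It gives the time, the measured TCP pose, the force, the opening and the grip force at its end, in the units of the state.
- r.get_obs(): the state, without advancing time (a new reading comes with each control period).
- viewer.grab_frame(name): name is "side" or "top" or "wrist"; returns the picture (384x512x3 uint8, red, green, blue); there is no depth.
- viewer.camera_model(name): a dict with "fovy" (degrees; the focal length in pixels is half the picture's height over the tangent of half this angle, whatever the lens; pixels are square), "cx", "cy" (the principal point, pixels), "eye" and "orientation" of the camera in the world; the wrist camera has in their place "hand_eye" (4x4, takes a point from camera to tool coordinates, whose origin is the TCP and whose axes are the flange's). Camera axes: x right, y down, z forward; pixel columns grow to the right and rows downward; lengths in mm; the calibration is good to about 2 mm. A picture is of the moment at which its call begins: read the wrist's pose just before it. camera_model takes no time and is no camera call.
- workorder.close_job(): hands the job in; it is judged then, once.
The state is a dict: "time_s": time; "joints": joint angles; "qd": joint speeds; "tau": joint torques, N m; "eef_pos": TCP position; "orientation": TCP orientation; "force": force on the tool from outside, world axes, zero at the start; "wrist_torque": the same for the moment, N m; "width": finger opening in mm; "finger_force": force on a finger pad.
Only numpy, scipy, OpenCV 4.12 (cv2) and the standard library are available. Lean on these libraries where they do the work, as an engineer would, in place of code of your own. Each camera call takes 0.05 s, during which the arm holds its last target. There are 200 camera calls.

TASK

Open the hand mould by a crack: swing the clamp on its left side fully off the upper half, then take the steel parting wedge by its upright grip block, set it on the mould's front ledge and push its nose into the pry slot under the middle of the upper half's front edge until that edge just lifts off the lower half, a few millimetres and no more. The wedge alone must carry the front edge, with the upper half's rear edge staying down on its seat and the gripper not touching the upper half; finish while still gripping the wedge in that position, and leave the hex key and the jar alone.

Things in the scene. Friction and masses are not known exactly. Their poses are not given: they have to be found in the camera images.
- mould: lower mould half, dark steel slab 166 (x) x 100 (y) x 22 mm, fixed. Origin on the table under the upper half's centre; x to the rear, y left, z up. In front (x = -105 to -45 mm) its top is an open level ledge, 22 mm above the table. A back stop (44 mm high) and two low side guides (40 mm high, out to y = +-58 mm) at the rear keep the upper half in place.
- upper: upper mould half, a plain aluminium plate 90 (x) x 100 (y) x 24 mm, about 0.7 kg, loose, lying on the lands of the lower half with its underside 31 mm and its top 55 mm above the table. Origin at the centre of its underside, axes as the lower half's.
- lip (a point): middle of the lower front edge of the upper half; 31 mm above the table when the mould is closed. It rises as the wedge lifts the front edge.
- heel (a point): middle of the lower rear edge of the upper half; 31 mm above the table when seated.
- parting (a point): fixed point of the lower half (x = -45, z = 31 mm) where the lip lies when closed; axes as the lower half's. It is the mouth of the pry slot: 40 mm wide (this point is its centre line), 9 mm high, 73 mm deep, between two lands 9 mm high that carry the upper half; its floor is level with the ledge.
- rear_seat (a point): fixed point of the lower half where the heel lies when the mould is closed.
- clamp (a joint): angle of the swing clamp about its upright pivot, rad. 0: its arm lies across the upper half's top, pointing to the mould's right (-y); grows anticlockwise seen from above, arm swinging to the rear; at 1.57 it points to the rear, clear of the upper half. Stop at 1.75. Stiff hinge (about 0.08 N m), stays where left. Arm 16 mm wide, top at 65 mm, underside 2 mm over the upper half.
- clamp_pivot (a point): the clamp's pivot axis, on a post at the mould's left side (x = -15, y = +70 mm of the lower half), 57 mm above the table.
- knob (a point): middle of the clamp's black upright round knob, 13 mm diameter, standing on the arm 40 mm from the pivot axis; the knob reaches from 65 to 101 mm above the table, this point is at 83 mm.
- wedge: steel parting wedge, loose, 0.22 kg, flat on a 2 mm rubber mat on the table. Blade 26 mm wide, 70 mm long, flat below, 4 mm thick at the nose, rising evenly 1 in 5 to 18 mm; behind it an upright grip block 36 (x) x 24 (y) x 50 mm high. Origin on the underside where blade and block meet, on the centre line; x points to the nose, z up. A fixed tub, 165 mm high, stands right of the mat.
- nose (a point): middle of the nose edge of the wedge, at its underside, 70 mm ahead of the wedge's origin.
- grip (a point): point inside the wedge's grip block to grip at, 18 mm behind the wedge's origin and 32 mm above its underside; the fingers close on the 24 mm width.
- jar: small clear jar with ferrules, 52 mm diameter, 58 mm high, beyond the wedge and the tub; bystander. Origin at the centre of its underside.
- hex_key: steel hex key, an L of 6 mm stock, 33 x 93 mm, lying flat on the table between the robot and the mould; bystander. Origin at the centre of its underside.
There are look-alikes about, which are no part of the job. There is more than one size of the upper; the job needs the larger.

How it is judged:
By the outcome, as a careful person would: the job done as asked, in the order asked, and still so for the second after the job is handed in, while the arm keeps its last pose, push and grip.
It also fails if it takes over 54 s, if anything falls off the work surface, if the arm or the gripper's body presses on something with over 40 N, if the wrist force passes 120 N, or if a joint passes its speed limit or range.

## Working session

There is one attempt and no reset: what is moved stays moved. The work goes in short steps, Python scripts to look and compute and a tool call to move; the robot and the scene stay as the last step left them, time stands still between calls to the robot, and variables do not carry over. Pictures are saved under pics/ and viewed, at most 10 in all, crops included, and the job is handed in when it is done.

Besides the shell and the picture viewer there is one more tool, called after ">>>" as name(argument=value, ...) on one line, values as JSON. drive_tool: Moves the arm, as the interface text tells. Its arguments: {"type":"object","properties":{"turn":{"type":"array"},"delta_pos":{"type":"array"},"hand":{"type":"array"}},"required":["turn","delta_pos","hand"]}

```bash
mkdir -p pics; cat > h.py <<'E'
import numpy as np, cv2
from scipy.spatial.transform import Rotation as R
from cell import r, viewer, workorder
def cam(n, obs=None):
    m=viewer.camera_model(n); f=192/np.tan(np.radians(m['fovy'])/2)
    if 'eye' in m:
        o=np.array(m['orientation'],float); Rm=R.from_quat(o).as_matrix() if o.size==4 else o.reshape(3,3)
        return f,m['cx'],m['cy'],np.array(m['eye']),Rm
    H=np.array(m['hand_eye']); Rt=R.from_quat(obs['orientation']).as_matrix()
    return f,m['cx'],m['cy'],np.array(obs['eef_pos'])+Rt@H[:3,3],Rt@H[:3,:3]
def ray(c,uv):
    f,cx,cy,e,Rm=c; d=Rm@np.array([(uv[0]-cx)/f,(uv[1]-cy)/f,1]); return e,d/np.linalg.norm(d)
def plane(c,uv,z):
    e,d=ray(c,uv); return e+d*(z-e[2])/d[2]
def two(c1,u1,c2,u2):
    a,d=ray(c1,u1); b,g=ray(c2,u2)
    s=np.linalg.lstsq(np.c_[d,-g],b-a,rcond=None)[0]; p,q=a+s[0]*d,b+s[1]*g
    return (p+q)/2,np.linalg.norm(p-q)
def proj(c,p):
    f,cx,cy,e,Rm=c; q=Rm.T@(np.array(p)-e); return np.array([cx+f*q[0]/q[2],cy+f*q[1]/q[2]])
def save(n,name):
    im=viewer.grab_frame(n); cv2.imwrite('pics/'+name,im[:,:,::-1]); return im
E
python3 - <<'E'
from h import *
o=r.get_obs(); print(o,r.hold_point_z)
a=[]
for n in('side','top','wrist'):
    save(n,n+'0.png'); c=cam(n,o); print(n,c)
E
```

```text
{'time_s': 0.0, 'joints': array([1.19398745e+00, 8.74575925e-02, 1.75098418e-01, 1.65980792e+00,
       2.52913427e-05, 1.57080601e+00]), 'qd': array([ 0.00016607,  0.00134568, -0.00016077, -0.0001637 ,  0.00041013,
       -0.00070492]), 'tau': array([ 1.05775111e-03, -5.20385993e+01,  4.64806366e+01,  1.60574808e-02,
        1.02458800e-04, -7.51021986e-06]), 'eef_pos': array([202.27834605, 511.18852344, 230.56611543]), 'orientation': array([ 1.87296525e-01,  9.82303182e-01, -6.70887876e-04, -1.40785448e-04]), 'force': array([-0.29529211, -0.28069227, -0.19114513]), 'wrist_torque': array([0.03500654, 0.00425736, 0.06642911]), 'finger_force': 0.0, 'width': 85.39277774561053} 18.700000000000003
side (np.float64(432.999509859334), 262.3901975160517, 196.7957865175942, array([ 400.18967037, 1185.09728541,  477.37306738]), array([[-0.99789992, -0.03749616,  0.05281841],
       [-0.06371213,  0.42109931, -0.90477408],
       [ 0.01168376, -0.90623915, -0.42260393]]))
top (np.float64(421.54674520817014), 253.7237589162761, 187.81063671012447, array([334.16018453, 320.52247896, 960.79251374]), array([[-0.01071711, -0.98986862,  0.14158126],
       [-0.99990588,  0.01182166,  0.00696271],
       [-0.00856589, -0.14149331, -0.98990215]]))
wrist (np.float64(301.98339321438505), 260.2282474119306, 195.55912483904424, array([138.50185019, 537.22407458, 374.45597944]), array([[ 0.36686336,  0.89478333,  0.25450749],
       [ 0.93027252, -0.3522545 , -0.10251737],
       [-0.00207943,  0.27437119, -0.96162161]]))
```

View pics/top0.png

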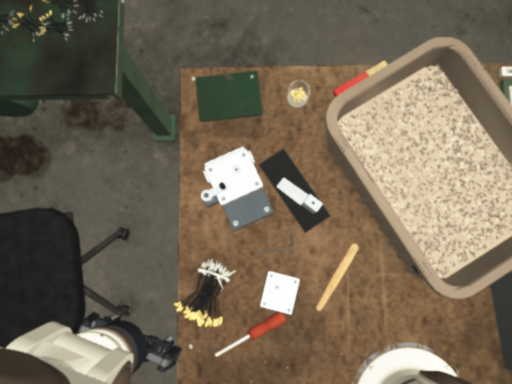

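View pics/side0.png

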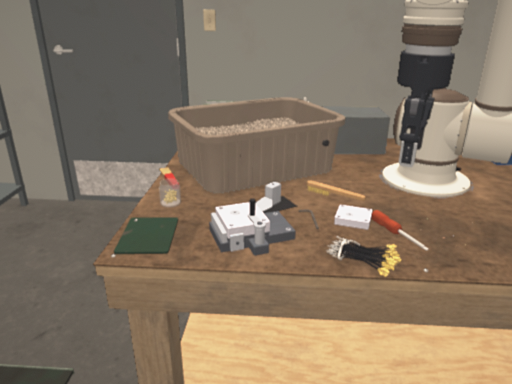

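Top view: the mould is around (237,188), its ledge at (247,208) and the clamp pivot at (208,197). The wedge is on the mat around (300,195), with the tub to its right. Side view: the knob is at (252,207) and the grip block at (273,193). Next I'll compute rough positions, then move the wrist camera over them.

```bash
python3 - <<'E'
from h import *
t=cam('top');s=cam('side')
for n,u,z in [('upper',(232,176),55),('ledge',(249,209),22),('pivot',(208,197),65),('nose',(279,182),4),('block',(314,205),52),('tubedge',(335,130),165),('tub',(430,270),165),('jar',(298,94),58)]: print(n,plane(t,u,z).round())
print(two(t,(314,205),s,(273,187)),two(t,(222,186),s,(252,201)))
E
```

```text
upper [490. 374.  55.]
ledge [421. 338.  22.]
pivot [444. 425.  65.]
nose [484. 269.   4.]
block [425. 197.  52.]
tubedge [559. 167. 165.]
tub [291.   2. 165.]
jar [674. 226.  58.]
(array([428.86020892, 195.66584006,  42.96975498]), np.float64(5.815415409836143)) (array([464.97955632, 392.41875473,  96.44332077]), np.float64(5.176853135713728))
```

View pics/wrist0.png

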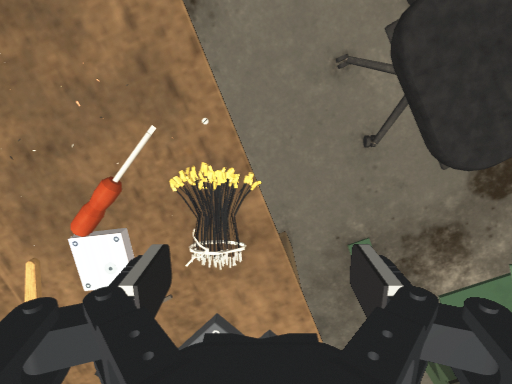

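The wrist view shows only the look-alikes (small plate, wire bundle, screwdriver), so I'll move over the mould and wedge.

>>> drive_tool(turn=[[0,0,-8],[0,0,-8],[0,0,-8],[0,0,-8],[0,0,-8],[0,0,-8],[0,0,-8],[0,0,-8],[0,0,-8],[0,0,-8],[0,0,-8],[0,0,-8]], delta_pos=[[1.7,-2.2,0.2],[1.7,-2.2,0.2],[1.7,-2.2,0.2],[1.7,-2.2,0.2],[1.7,-2.2,0.2],[1.7,-2.2,0.2],[1.7,-2.2,0.2],[1.7,-2.2,0.2],[1.7,-2.2,0.2],[1.7,-2.2,0.2],[1.7,-2.2,0.2],[1.7,-2.2,0.2]], hand=[-1,-1,-1,-1,-1,-1,-1,-1,-1,-1,-1,-1])

```text
time_s: 1.35
eef_pos: [406.9, 246.4, 255.2]
orientation: [0.857, 0.516, -0.0, -0.0]
force: [0.4, 0.2, -0.5]
width: 85.2
finger_force: 0.0
```

```bash
python3 - <<'E'
from h import *
o=r.get_obs(); np.set_printoptions(suppress=True,precision=3)
print(o['joints'],o['eef_pos'],R.from_quat(o['orientation']).as_matrix())
save('wrist','w1.png')
E
```

```text
[ 0.544 -0.08   0.056  1.706  0.     2.603] [406.853 246.37  255.185] [[ 0.468  0.884 -0.   ]
 [ 0.884 -0.468 -0.   ]
 [-0.    -0.    -1.   ]]
```

View pics/w1.png

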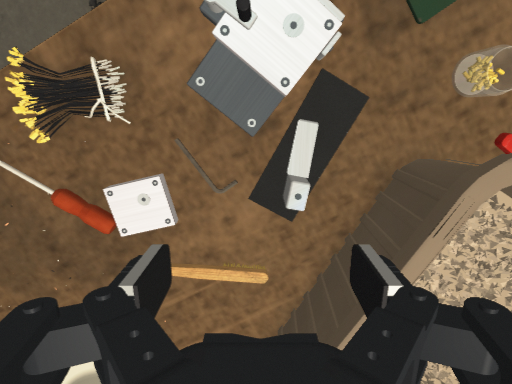

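The wrist view shows the mould at the top: upper-plate screws at (225,30), (285,82) and (336,15), ledge corners near (190,83) and (253,135), knob at (243,8). The wedge runs from nose (305,122) to block (297,195), and the hex key is at (205,165). I'll shift for a second view.

>>> drive_tool(turn=[[0,0,0],[0,0,0],[0,0,0],[0,0,0]], delta_pos=[[2,3,0],[2,3,0],[0.5,1,0],[0,0,0]], hand=[-1,-1,-1,-1])

```text
time_s: 1.8
eef_pos: [451.5, 318.2, 254.1]
orientation: [0.855, 0.519, -0.001, 0.0]
force: [-0.3, -1.5, -0.8]
width: 85.4
finger_force: 0.0
```

```bash
python3 - <<'E'
from h import *
o=r.get_obs(); print(o['eef_pos'],list(o['orientation']))
b=save('wrist','w2.png'); a=cv2.imread('pics/w1.png')
b=cv2.imread('pics/w2.png')
A=cv2.resize(a[0:200,170:370],None,fx=3,fy=3,interpolation=cv2.INTER_CUBIC)[:, :]
cv2.imwrite('pics/c2.png',cv2.resize(b[0:290,130:430],None,fx=2,fy=2,interpolation=cv2.INTER_CUBIC))
E
```

```text
[451.46109686 318.18171086 254.11997867] [np.float64(0.8550282232093871), np.float64(0.5185803956111877), np.float64(-0.0010527262533578119), np.float64(5.070087002081759e-05)]
```

View pics/c2.png

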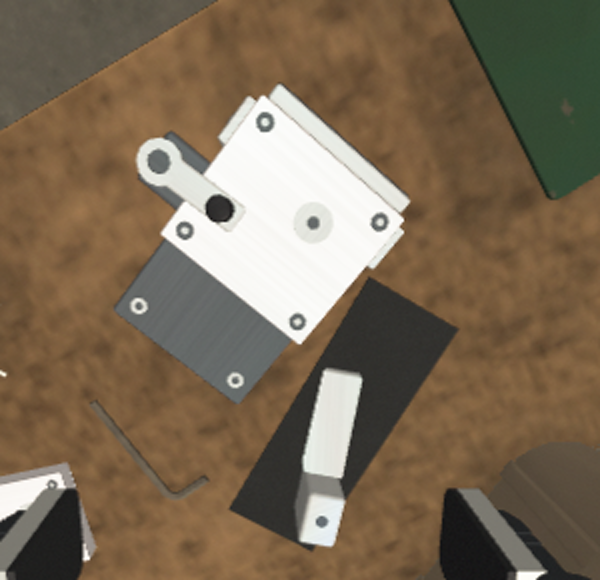

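Crop of the second view (2x, offset 130,0): upper-plate corners (162,234), (301,344), (404,220), (263,96); ledge corners (115,308), (238,403); pivot (159,161); knob (218,207). The wedge nose edge runs (324,369)–(361,376), with the block screw at (321,521).

```bash
python3 - <<'E'
from h import *
np.set_printoptions(suppress=True,precision=1)
a=cv2.imread('pics/w1.png');b=cv2.imread('pics/w2.png')
c1=cam('wrist',dict(eef_pos=[406.853,246.37,255.185],orientation=R.from_matrix([[.468,.884,0],[.884,-.468,0],[0,0,-1]]).as_quat()))
c2=cam('wrist',dict(eef_pos=[451.461,318.182,254.12],orientation=[.85503,.51858,-.00105,.00005]))
pts={'uFL':(185,230,55),'uFR':(297,321,55),'uRR':(380,222,55),'uC':(313,223,55),'lL':(139,306,22),'lR':(235,380,22),'noseL':(324,370,6),'noseR':(361,377,6),'blk':(321,521,52),'bfl':(303,475,52),'bfr':(343,477,52),'brl':(300,541,52),'brr':(332,547,52),'ledgeCL':(116,308,22),'ledgeCR':(239,402,22),'upFL':(162,234,55),'upFR':(301,344,55),'upRR':(404,220,55),'upRL':(263,96,55),'piv':(159,161,65),'knob':(218,206,101)}
for n,(x,y,z) in pts.items():
    u=np.array([130+x/2,y/2]); P=plane(c2,u,z); g=proj(c1,P)
    i=np.round(u).astype(int);k=10;res='',
    gi=np.round(g).astype(int); s=9
    y0,y1,x0,x1=gi[1]-k-s,gi[1]+k+s+1,gi[0]-k-s,gi[0]+k+s+1
    t=b[i[1]-k:i[1]+k+1,i[0]-k:i[0]+k+1]
    if y0>=0 and x0>=0:
        S=cv2.resize(a[y0:y1,x0:x1],None,fx=4,fy=4,interpolation=cv2.INTER_CUBIC);T=cv2.resize(t,None,fx=4,fy=4,interpolation=cv2.INTER_CUBIC)
        m=cv2.matchTemplate(S,T,cv2.TM_CCOEFF_NORMED);_,v,_,l=cv2.minMaxLoc(m)
        g1=gi+np.array(l)/4-s+(u-i); p,e=two(c1,g1,c2,u); res=(p,round(e,1),round(v,2),g,g1)
    print(n,P,*res)
E
```

```text
uFL [444.6 393.5  55. ] [444.5 393.7  55.7] 0.5 0.88 [225.   30.5] [224.5  30.2]
uFR [476.7 320.2  55. ] [476.7 320.   54.1] 0.0 0.9 [285.   82.3] [285.   82.5]
uRR [541.3 348.1  55. ] [541.  348.3  56.4] 0.2 0.75 [329.4  25.1] [329.2  24.8]
uC [508.6 364.5  55. ] [508.4 364.6  57.6] 0.1 0.95 [293.5  26. ] [293.5  25.2]
lL [392.9 368.2  22. ] [393.5 368.3  24.2] 0.0 0.94 [200.5  81.7] [200.5  81.2]
lR [423.5 298.6  22. ] [423.7 299.1  24. ] 0.1 0.94 [251.6 123.1] [251.5 122.8]
noseL [476.9 273.8   6. ] [476.9 274.    6.7] 0.0 0.99 [298.5 120.1] [298.5 120. ]
noseR [496.8 258.    6. ] [496.8 258.3   6.9] 0.1 1.0 [318.  123.9] [318.  123.8]
blk [433.1 198.2  52. ] [433.5 199.2  54. ] 0.2 0.95 [297.8 196.6] [298.  196.2]
bfl [437.  231.8  52. ] [433.4 221.   26.5] 0.3 0.95 [288.2 170.6] [287.5 175.5]
bfr [458.5 219.2  52. ] [457.2 210.5  33.6] 0.2 0.93 [309.5 171.6] [309.2 175.2]
brl [415.  191.6  52. ] [414.9 191.6  51.9] 0.1 0.93 [286.6 208. ] [286.5 208. ]
brr [431.3 178.2  52. ] [431.4 178.3  52.2] 0.2 0.98 [303.6 211.3] [303.8 211.2]
ledgeCL [379.6 373.7  22. ] [380.3 373.7  24.1] 0.2 0.97 [188.3  82.9] [188.5  82.5]
ledgeCR [418.8 284.3  22. ] [419.8 286.1  28.6] 0.4 0.96 [253.7 135.5] [253.5 134.2]
upFL [432.4 397.5  55. ] [432.5 397.5  56.3] 0.2 0.95 [212.7  32.9] [212.5  32.5]
upFR [472.8 307.2  55. ] [472.8 307.8  57.7] 0.2 0.95 [287.2  95.4] [287.   94.8]
upRR [553.4 343.   55. ] [553.4 343.   54.6] 0.3 0.88 [342.3  23.9] [342.  24.]
upRL [513.5 433.4  55. ] 
piv [450.8 429.4  65. ] 
knob [469.1 394.1 101. ]
```

All heights agree with the text. The mould origin is about (493, 370.5) at yaw 24°, the knob about (468, 393). The wedge grip is about (433, 198) at yaw 51.6°. First the clamp.

>>> drive_tool(turn=[[0,0,8.5],[0,0,8.5],[0,0,8.5],[0,0,8.5],[0,0,8.5],[0,0,8.5],[0,0,0.5],[0,0,0],[0,0,0],[0,0,0],[0,0,0],[0,0,0]], delta_pos=[[0.3,1.2,-1.7],[0.3,1.2,-1.7],[0.3,1.2,-1.7],[0.2,1.0,-1.7],[0.2,1.0,-1.7],[0.2,1.0,-1.7],[0.15,0.9,-1.7],[0,0,-2],[0,0,-2],[0,0,-2],[0,0,0],[0,0,0]], hand=[-1,-1,-1,-1,-1,-1,-1,-1,-1,-1,-1,-1])

```text
time_s: 3.05
eef_pos: [467.6, 392.0, 76.8]
orientation: [0.546, 0.838, -0.0, 0.0]
force: [-0.6, -0.5, 0.8]
width: 85.4
finger_force: 0.0
```

```bash
python3 - <<'E'
from h import *
o=r.get_obs(); print(o['eef_pos'],R.from_quat(o['orientation']).as_matrix()[:2,1],o['joints'],o['force'])
t=save('top','t2.png'); s=save('side','s2.png'); w=save('wrist','w3.png')
I=lambda n,y0,y1,x0,x1,f: cv2.resize(cv2.imread('pics/'+n)[y0:y1,x0:x1],None,fx=f,fy=f)
cv2.imwrite('pics/c3.png',np.hstack([I('s2.png',140,260,190,320,3)[:360],I('w3.png',0,384,0,512,.9375)[:360,80:480]]))
E
```

```text
[467.64979845 392.02388961  76.8251959 ] [0.9151549  0.40310233] [ 6.97681069e-01  2.25930932e-01  3.44418007e-02  1.37946417e+00
 -5.88965260e-05  1.85357311e+00] [-0.61685645 -0.47467991  0.84268788]
```

View pics/c3.png

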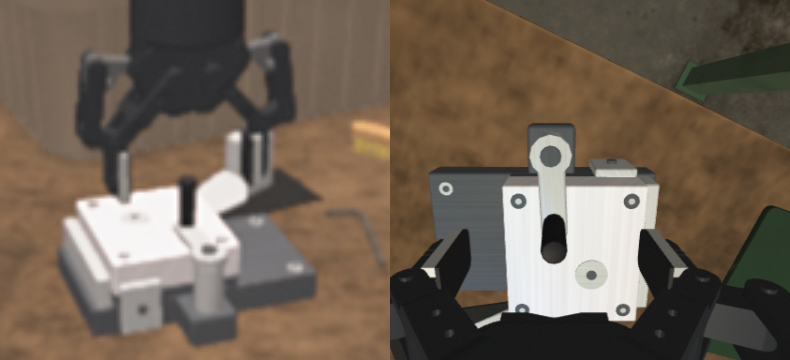

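The knob stands midway between the open fingers: upright in the left half at (187,200), between the pads in the right half at (553,235). Closing on it.

>>> drive_tool(turn=[[0,0,0],[0,0,0],[0,0,0],[0,0,0],[0,0,0],[0,0,0],[0,0,0],[0,0,0],[0,0,0],[0,0,0]], delta_pos=[[0,0,-0.3],[0,0,0],[0,0,0],[0,0,0],[0,0,0],[0,0,0],[0,0,0],[0,0,0],[0,0,0],[0,0,0]], hand=[1,1,1,1,1,1,1,1,1,1])

```text
time_s: 4.2
eef_pos: [468.0, 392.4, 73.4]
orientation: [0.545, 0.838, 0.0, 0.0]
force: [-1.0, 0.0, 3.2]
width: 11.0
finger_force: 58.6
```

```bash
python3 - <<'E'
from h import *
P=np.array([450.8,428.6]);K0=np.array([467.6,392.0])
d=K0-P; rad=40;a0=np.degrees(np.arctan2(d[1],d[0])); print(np.hypot(*d),a0)
p=K0
for k in range(1,13):
    a=np.radians(a0+8*k); n=P+np.array([np.cos(a),np.sin(a)])*np.hypot(*d); print(((n-p)/10).round(2)); p=p+((n-p)/10).round(2)*10
E
```

```text
40.27157806691963 -65.34410125591839
[0.49 0.27]
[0.45 0.33]
[0.4 0.4]
[0.34 0.45]
[0.28 0.49]
[0.2  0.52]
[0.13 0.55]
[0.06 0.56]
[-0.03  0.56]
[-0.1   0.55]
[-0.18  0.53]
[-0.26  0.5 ]
```

>>> drive_tool(turn=[[0,0,8],[0,0,8],[0,0,8],[0,0,8],[0,0,8],[0,0,8]], delta_pos=[[0.49,0.27,0],[0.45,0.33,0],[0.4,0.4,0],[0.34,0.45,0],[0.28,0.49,0],[0.2,0.52,0]], hand=[1,1,1,1,1,1])

```text
time_s: 4.8
eef_pos: [489.3, 417.6, 73.5]
orientation: [0.154, 0.988, 0.0, -0.0]
force: [-3.2, 2.0, 3.8]
width: 11.3
finger_force: 58.7
```

>>> drive_tool(turn=[[0,0,8],[0,0,8],[0,0,8],[0,0,8],[0,0,8],[0,0,8],[0,0,0]], delta_pos=[[0.13,0.55,0],[0.06,0.56,0],[-0.03,0.56,0],[-0.1,0.55,0],[-0.18,0.53,0],[-0.26,0.5,0],[0,0,0]], hand=[1,1,1,1,1,1,1])

```text
time_s: 5.5
eef_pos: [484.9, 450.9, 73.5]
orientation: [-0.261, 0.965, 0.001, -0.0]
force: [-3.8, 3.9, 2.9]
width: 11.0
finger_force: 58.8
```

The clamp is swung about 98°. Now I'll release it, rise, and check the tub clearance for the wedge grasp.

>>> drive_tool(turn=[[0,0,0],[0,0,0],[0,0,0],[0,0,0],[0,0,0],[0,0,0],[0,0,0],[0,0,0],[0,0,0]], delta_pos=[[0,0,0],[0,0,0],[0,0,0],[0,0,0],[0,0,2],[0,0,3],[0,0,3],[0,0,3],[0,0,0]], hand=[-1,-1,-1,-1,-1,-1,-1,-1,-1])

```text
time_s: 6.4
eef_pos: [486.8, 450.3, 188.3]
orientation: [-0.258, 0.966, 0.002, 0.003]
force: [-0.4, -0.3, -0.0]
width: 85.3
finger_force: 0.0
```

```bash
python3 - <<'E'
from h import *
t=cam('top')
e=np.array([np.cos(np.radians(51.6)),np.sin(np.radians(51.6))]);n=np.array([e[1],-e[0]])
im=cv2.imread('pics/top0.png').astype(int)
for row in (150,180,205,230,250):
    P=[(c,plane(t,(c,row),165)) for c in range(325,440,8)]
    # tub rim colour start: grey-ish brown bright vs wood
    hsv=cv2.cvtColor(im.astype(np.uint8),cv2.COLOR_BGR2HSV)[row,325:440]
    print(row,[tuple(x) for x in hsv[::10]])
    for c,p in P[::4]: d=p[:2]-[433,198]; print(c,'along',round(d@e),'right',round(d@n))
save('top','t3.png'); save('wrist','w4.png'); print(r.get_obs()['eef_pos'],r.get_obs()['width'])
I=cv2.imread
cv2.imwrite('pics/c4.png',np.hstack([cv2.resize(I('pics/t3.png')[110:290,190:340],None,fx=2,fy=2),cv2.resize(I('pics/w4.png'),(480,360))]))
E
```

```text
150 [(np.uint8(16), np.uint8(109), np.uint8(117)), (np.uint8(16), np.uint8(69), np.uint8(81)), (np.uint8(17), np.uint8(70), np.uint8(181)), (np.uint8(18), np.uint8(61), np.uint8(209)), (np.uint8(21), np.uint8(45), np.uint8(240)), (np.uint8(21), np.uint8(48), np.uint8(236)), (np.uint8(18), np.uint8(59), np.uint8(213)), (np.uint8(18), np.uint8(56), np.uint8(224)), (np.uint8(18), np.uint8(60), np.uint8(210)), (np.uint8(19), np.uint8(60), np.uint8(216)), (np.uint8(18), np.uint8(60), np.uint8(214)), (np.uint8(18), np.uint8(61), np.uint8(219))]
325 along 46 right 74
357 along -3 right 112
389 along -51 right 150
421 along -100 right 187
180 [(np.uint8(15), np.uint8(112), np.uint8(134)), (np.uint8(15), np.uint8(115), np.uint8(120)), (np.uint8(16), np.uint8(110), np.uint8(114)), (np.uint8(16), np.uint8(72), np.uint8(85)), (np.uint8(17), np.uint8(68), np.uint8(191)), (np.uint8(18), np.uint8(59), np.uint8(204)), (np.uint8(20), np.uint8(54), np.uint8(230)), (np.uint8(18), np.uint8(59), np.uint8(219)), (np.uint8(18), np.uint8(61), np.uint8(202)), (np.uint8(21), np.uint8(47), np.uint8(237)), (np.
[... 1475 characters left out ...]
(np.uint8(15), np.uint8(115), np.uint8(135)), (np.uint8(15), np.uint8(113), np.uint8(142)), (np.uint8(15), np.uint8(113), np.uint8(138)), (np.uint8(20), np.uint8(100), np.uint8(236)), (np.uint8(15), np.uint8(110), np.uint8(125)), (np.uint8(15), np.uint8(114), np.uint8(141)), (np.uint8(15), np.uint8(109), np.uint8(122)), (np.uint8(15), np.uint8(87), np.uint8(97)), (np.uint8(16), np.uint8(71), np.uint8(86)), (np.uint8(17), np.uint8(69), np.uint8(193)), (np.uint8(18), np.uint8(61), np.uint8(200)), (np.uint8(18), np.uint8(61), np.uint8(202))]
325 along -67 right -79
357 along -114 right -43
389 along -161 right -6
421 along -208 right 30
[486.02590769 449.61696417 183.76216829] 85.17108322383874
```

View pics/c4.png

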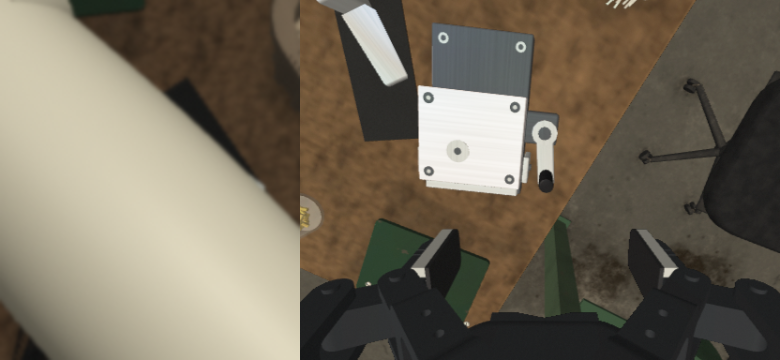

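The clamp arm now points to the rear, with the knob at (545,182) in the right half, clear of the plate. The tub rim is about 90 mm to the right of the grip, so clearance is adequate. Moving above the wedge, half open.

>>> drive_tool(turn=[[0,0,2.7],[0,0,2.7],[0,0,2.7],[0,0,2.7],[0,0,2.7],[0,0,2.7],[0,0,2.7],[0,0,2.7],[0,0,0],[0,0,0],[0,0,0]], delta_pos=[[-0.66,-3.14,-0.5],[-0.66,-3.14,-0.5],[-0.66,-3.14,-0.5],[-0.66,-3.14,-0.5],[-0.66,-3.14,-0.5],[-0.66,-3.14,-0.5],[-0.66,-3.14,-0.5],[-0.66,-3.14,-0.5],[0,0,-2],[0,0,-2],[0,0,0]], hand=[-0.2,-0.2,-0.2,-0.2,-0.2,-0.2,-0.2,-0.2,-0.2,-0.2,-0.2])

```text
time_s: 7.6
eef_pos: [431.0, 197.1, 99.7]
orientation: [-0.434, 0.901, 0.0, -0.003]
force: [0.7, 0.5, 0.4]
width: 51.0
finger_force: 0.0
```

```bash
python3 - <<'E'
from h import *
o=r.get_obs(); print(o['eef_pos'],R.from_quat(o['orientation']).as_matrix()[:2,1],o['width'],o['joints'])
save('wrist','w5.png'); save('side','s5.png')
I=cv2.imread
cv2.imwrite('pics/c5.png',np.hstack([cv2.resize(I('pics/s5.png')[110:270,200:330],None,fx=2.25,fy=2.25),cv2.resize(I('pics/w5.png'),(480,360))]))
E
```

```text
[430.98806579 197.11200608  99.67573728] [-0.7822696   0.62293496] 51.01429935033751 [ 4.28957289e-01 -9.87370550e-02 -2.62733462e-01  1.41238324e+00
 -1.44303844e-05 -4.69353792e-01]
```

View pics/c5.png

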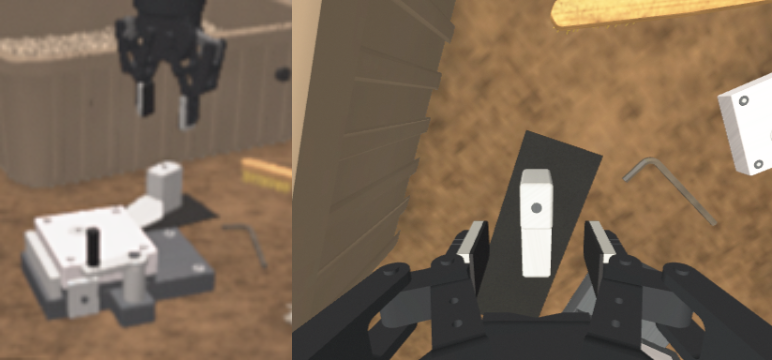

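The block is at (537,205), midway between the fingers with the blade aligned to the tool. I'll check numerically with a ray, then descend.

```bash
python3 - <<'E'
from h import *
o=r.get_obs(); c=cam('wrist',o); im=cv2.imread('pics/w5.png')
m=(cv2.cvtColor(im,cv2.COLOR_BGR2GRAY)>135).astype(np.uint8)
m[:175]=0;m[300:]=0;m[:,:228]=0;m[:,295:]=0
for v in (190,200,210,220,230,240,250,260,270,280,290):
    xs=np.where(m[v])[0]; print(v,xs.min() if len(xs) else None,xs.max() if len(xs) else None)
print(plane(c,(260.3,221.9),52),o['eef_pos'])
Rt=R.from_quat(o['orientation']).as_matrix()
for uv,z in (((260.3,221.9),52),((260.5,293),4)): print(Rt.T@(plane(c,uv,z)-o['eef_pos']))
E
```

```text
190 245 275
200 243 278
210 243 277
220 243 277
230 243 277
240 244 277
250 245 276
260 245 276
270 245 275
280 245 275
290 246 275
[435.83889219 201.92951399  52.        ] [432.29399219 198.03019013 102.69588449]
[-5.34043759 -0.38576175 50.68702656]
[-93.20887801  -0.11802301  98.54501366]
```

>>> drive_tool(turn=[[0,0,0],[0,0,0],[0,0,0],[0,0,0],[0,0,0],[0,0,0],[0,0,0]], delta_pos=[[0.2,0.25,-2],[0,0,-2],[0,0,-2],[0,0,-1.5],[0,0,-1.2],[0,0,0],[0,0,0]], hand=[-0.2,-0.2,-0.2,-0.2,-0.2,-0.2,-0.2])

```text
time_s: 8.4
eef_pos: [435.2, 201.1, 17.0]
orientation: [-0.435, 0.901, -0.0, 0.0]
force: [0.9, -0.4, 0.6]
width: 50.9
finger_force: 0.0
```

>>> drive_tool(turn=[[0,0,0],[0,0,0],[0,0,0],[0,0,0],[0,0,0],[0,0,0],[0,0,0],[0,0,0]], delta_pos=[[0,0,0],[0,0,0],[0,0,0],[0,0,0],[0,0,0],[0,0,0],[0,0,0],[0,0,0]], hand=[1,1,1,1,1,1,1,1])

```text
time_s: 9.2
eef_pos: [435.4, 201.1, 17.3]
orientation: [-0.435, 0.901, 0.0, 0.001]
force: [1.0, 0.5, 5.1]
width: 23.7
finger_force: 59.7
```

The grasp is firm at 23.7 mm. Lifting, then turning into line with the slot ahead of the mouth.

>>> drive_tool(turn=[[0,0,0],[0,0,0],[0,0,0],[0,0,0]], delta_pos=[[0,0,0.5],[0,0,1.5],[0,0,2],[0,0,2]], hand=[1,1,1,1])

```text
time_s: 9.6
eef_pos: [434.5, 200.6, 76.8]
orientation: [-0.435, 0.901, -0.0, -0.001]
force: [0.6, 0.2, -2.3]
width: 23.4
finger_force: 58.8
```

>>> drive_tool(turn=[[0,0,-2.75],[0,0,-2.75],[0,0,-2.75],[0,0,-2.75],[0,0,-2.75],[0,0,-2.75],[0,0,-2.75],[0,0,-2.75],[0,0,-2.75],[0,0,-2.75],[0,0,0],[0,0,0]], delta_pos=[[-0.73,1.12,0],[-0.73,1.12,0],[-0.73,1.12,0],[-0.73,1.12,0],[-0.73,1.12,0],[-0.73,1.12,0],[-0.73,1.12,0],[-0.73,1.12,0],[-0.73,1.12,0],[-0.73,1.12,0],[0,0,0],[0,0,0]], hand=[1,1,1,1,1,1,1,1,1,1,1,1])

```text
time_s: 10.8
eef_pos: [361.7, 312.7, 76.2]
orientation: [-0.209, 0.978, -0.0, -0.0]
force: [0.5, -0.0, -3.0]
width: 23.4
finger_force: 58.9
```

```bash
python3 - <<'E'
from h import *
o=r.get_obs(); q=R.from_quat(o['orientation']).as_matrix(); print(o['eef_pos'],np.degrees(np.arctan2(q[1,1],q[0,1])),o['width'],o['force'])
save('wrist','w6.png'); save('side','s6.png'); save('top','t6.png')
I=cv2.imread
cv2.imwrite('pics/c6.png',np.hstack([cv2.resize(I('pics/s6.png')[130:260,190:330],None,fx=2.77,fy=2.77)[:360],cv2.resize(I('pics/w6.png')[184:384,160:360],(360,360))]))
E
```

```text
[361.74644617 312.67957482  76.24533852] 114.1144395140196 23.449541968988008 [ 4.98934210e-01 -2.56963980e-03 -3.03843066e+00]
```

View pics/c6.png

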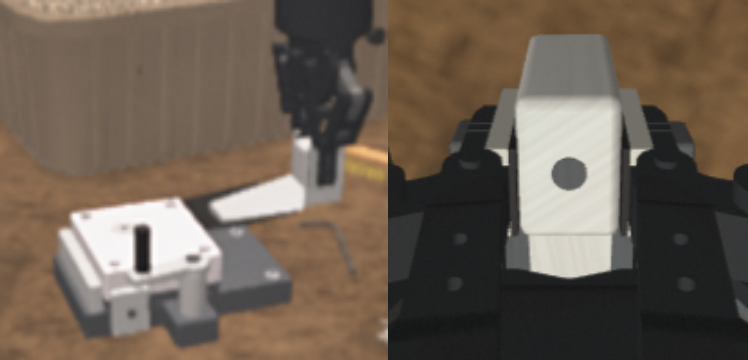

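The wedge is held level in the gripper, nose at (212,215) in the side crop and pointing at the front of the mould; the block screw is at (569,174). Checking the nose position.

```bash
python3 - <<'E'
from h import *
np.set_printoptions(suppress=True,precision=1)
o=r.get_obs(); q=R.from_quat(o['orientation']).as_matrix(); p=o['eef_pos']; c=cam('wrist',o)
print('screw in tool',q.T@(plane(c,(260.6,280.7),p[2]+34.7)-p))
y=np.radians(24);X=np.array([np.cos(y),np.sin(y),0]);Y=np.array([-X[1],X[0],0])
N=p+88*X; O=np.array([493,370.5,0]); print('nose mould',(N-O)@X,(N-O)@Y,N)
s=cam('side'); t=cam('top')
im=cv2.imread('pics/t6.png'); cv2.imwrite('pics/c7.png',cv2.resize(im[140:260,190:340],None,fx=4,fy=4,interpolation=cv2.INTER_CUBIC))
for n,Q in dict(nose=N-[0,0,15.3],noseL=N+13*Y-[0,0,11.3],lip=O-45*X+[0,0,31],upFRtop=O-45*X-50*Y+[0,0,55]).items(): print(n,'side',(proj(s,Q)-[190,130])*2.77,'top',(proj(t,Q)-[190,140])*4)
E
```

```text
screw in tool [  1.4   0.1 -34.7]
nose mould -55.2339558804624 0.1442717039344643 [442.5 348.2  76.3]
nose side [208.5 215. ] top [215.6 229.2]
noseL side [214.6 217.4] top [193.3 238.4]
lip side [195.8 250.8] top [210.  218.9]
upFRtop side [174.9 197.4] top [292.2 175.3]
```

View pics/c7.png

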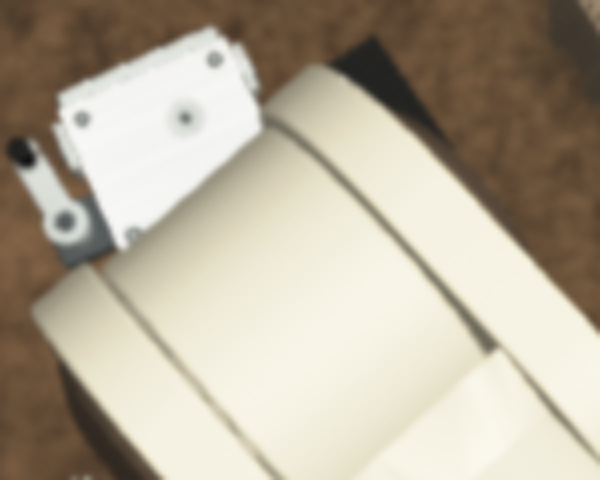

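Top view: the clamp points to the rear, clear of the plate (knob at (22,152)), and the arm hides the nose. The side projection of the nose matches. Lowering onto the ledge.

>>> drive_tool(turn=[[0,0,0],[0,0,0],[0,0,0],[0,0,0],[0,0,0]], delta_pos=[[0,0,-1.5],[0,0,-1.5],[0,0,-0.7],[0,0,0],[0,0,0]], hand=[1,1,1,1,1])

```text
time_s: 11.45
eef_pos: [361.7, 312.6, 38.7]
orientation: [-0.208, 0.978, -0.0, -0.0]
force: [1.3, 0.4, -2.2]
width: 23.4
finger_force: 59.3
```

>>> drive_tool(turn=[[0,0,0],[0,0,0]], delta_pos=[[0,0,-0.15],[0,0,0]], hand=[1,1])

```text
time_s: 11.65
eef_pos: [361.9, 312.8, 37.6]
orientation: [-0.208, 0.978, -0.0, -0.0]
force: [-0.3, -0.0, -2.1]
width: 23.4
finger_force: 59.3
```

>>> drive_tool(turn=[[0,0,0],[0,0,0]], delta_pos=[[0,0,-0.1],[0,0,0]], hand=[1,1])

```text
time_s: 11.85
eef_pos: [361.9, 312.8, 36.7]
orientation: [-0.208, 0.978, -0.0, 0.0]
force: [0.5, 0.7, -2.3]
width: 22.9
finger_force: 59.3
```

>>> drive_tool(turn=[[0,0,0],[0,0,0]], delta_pos=[[0,0,-0.1],[0,0,0]], hand=[1,1])

```text
time_s: 12.05
eef_pos: [361.9, 312.9, 36.5]
orientation: [-0.208, 0.978, 0.0, 0.0]
force: [-2.6, -1.3, 4.2]
width: 23.3
finger_force: 60.1
```

>>> drive_tool(turn=[[0,0,0],[0,0,0]], delta_pos=[[0,0,-0.05],[0,0,0]], hand=[1,1])

```text
time_s: 12.25
eef_pos: [361.9, 312.9, 36.4]
orientation: [-0.208, 0.978, 0.0, 0.0]
force: [-4.3, -3.4, 8.5]
width: 23.1
finger_force: 60.9
```

Contact with the ledge. Easing off slightly, then advancing up to just short of contact.

>>> drive_tool(turn=[[0,0,0],[0,0,0],[0,0,0],[0,0,0],[0,0,0],[0,0,0],[0,0,0]], delta_pos=[[0,0,0.05],[0.46,0.2,0],[0.46,0.2,0],[0.46,0.2,0],[0.46,0.2,0],[0.46,0.2,0],[0,0,0]], hand=[1,1,1,1,1,1,1])

```text
time_s: 12.95
eef_pos: [385.7, 323.5, 36.9]
orientation: [-0.208, 0.978, 0.001, 0.001]
force: [-1.1, -0.8, 8.0]
width: 23.5
finger_force: 60.6
```

```bash
cat > st.py <<'E'
from h import *
import sys,os
np.set_printoptions(suppress=True,precision=2)
o=r.get_obs(); p=o['eef_pos'];q=R.from_quat(o['orientation']).as_matrix()
y=np.radians(24);X=np.array([np.cos(y),np.sin(y),0]);Y=np.array([-X[1],X[0],0]);O=np.array([493,370.5,0])
print('t',o['time_s'],'nose x,y',(p-O)@X+88,(p-O)@Y,'z',p[2],'F along/lat/z',o['force']@X,o['force']@Y,o['force'][2],'w',o['width'],'tilt',q[2,:2])
s=cam('side')
ims=np.mean([cv2.cvtColor(viewer.grab_frame('side'),cv2.COLOR_RGB2GRAY).astype(np.float32) for _ in range(3)],0).astype(np.float32)
if not os.path.exists('ref.npy'): np.save('ref.npy',ims)
ref=np.load('ref.npy')
def flow(Q):
    u=proj(s,Q); c,st,e=cv2.calcOpticalFlowPyrLK(ref.clip(0,255).astype(np.uint8),ims.clip(0,255).astype(np.uint8),u.astype(np.float32).reshape(1,1,2),None,winSize=(9,9),maxLevel=1)
    return (c.ravel()-u), (u-proj(s,Q+[0,0,1]))[1]
for n,Q in dict(FL=(-33,40,55),FLc=(-44,50,52),FR=(-33,-38,55),FRc=(-44,-49,54),RL=(33,40,55),RR=(33,-40,55),ledgeL=(-92,35,22)).items():
    d,k=flow(O+Q[0]*X+Q[1]*Y+[0,0,Q[2]]); print(n,'px',d,'lift mm',-d[1]/k)
E
python3 st.py
```

```text
t 12.95 nose x,y -29.14610802504771 0.731129107076093 z 36.90549537437933 F along/lat/z -1.3339978696339507 -0.3182942777962342 8.041642455421984 w 23.49087840111905 tilt [-0.  0.]
FL px [0. 0.] lift mm -7.794231172828019e-06
FLc px [ 0. -0.] lift mm 9.825454283959124e-06
FR px [0. 0.] lift mm -1.2331461740387227e-05
FRc px [-0.  0.] lift mm -7.4378506735976805e-06
RL px [-0. -0.] lift mm 1.8201677747836837e-06
RR px [ 0. -0.] lift mm 6.510916538633358e-06
ledgeL px [0. 0.] lift mm -7.703116865994943e-06
```

>>> drive_tool(turn=[[0,0,0],[0,0,0],[0,0,0]], delta_pos=[[0.27,0.12,0],[0.27,0.12,0],[0,0,0]], hand=[1,1,1])

```text
time_s: 13.4
eef_pos: [390.6, 325.7, 37.0]
orientation: [-0.208, 0.978, 0.001, 0.0]
force: [-4.1, -2.1, 11.3]
width: 23.5
finger_force: 61.1
```

>>> drive_tool(turn=[[0,0,0],[0,0,0],[0,0,0]], delta_pos=[[0.18,0.08,0],[0.18,0.08,0],[0,0,0]], hand=[1,1,1])

```text
time_s: 13.7
eef_pos: [393.8, 327.2, 37.1]
orientation: [-0.208, 0.978, 0.0, 0.0]
force: [-6.8, -3.2, 13.2]
width: 23.4
finger_force: 61.5
```

>>> drive_tool(turn=[[0,0,0],[0,0,0],[0,0,0]], delta_pos=[[0.18,0.08,0],[0.18,0.08,0],[0,0,0]], hand=[1,1,1])

```text
time_s: 14.0
eef_pos: [396.7, 328.4, 37.1]
orientation: [-0.208, 0.978, 0.0, -0.001]
force: [-10.3, -4.9, 16.9]
width: 22.9
finger_force: 61.9
```

```bash
python3 st.py
```

```text
t 14.0 nose x,y -17.15562591027873 0.6830631026492142 z 37.09995461520504 F along/lat/z -11.370512401556576 -0.29100696407082793 16.892417510039266 w 22.85171055621256 tilt [0. 0.]
FL px [-0.1  -0.04] lift mm 0.09087762754267058
FLc px [-0.26  0.19] lift mm -0.45257266957862946
FR px [-0.69  0.08] lift mm -0.1931313088902299
FRc px [-0.45  0.12] lift mm -0.3020811583292261
RL px [-0.45  0.06] lift mm -0.13737124450944635
RR px [-0.47  0.1 ] lift mm -0.23129237859643179
ledgeL px [-0.04 -0.08] lift mm 0.20830422018043512
```

>>> drive_tool(turn=[[0,0,0],[0,0,0]], delta_pos=[[0,0,0.07],[0,0,0]], hand=[1,1])

```text
time_s: 14.35
eef_pos: [396.6, 328.4, 37.1]
orientation: [-0.208, 0.978, 0.0, -0.001]
force: [-8.9, -2.4, 10.5]
width: 23.6
finger_force: 60.8
```

>>> drive_tool(turn=[[0,0,0],[0,0,0],[0,0,0]], delta_pos=[[0.18,0.08,0],[0.18,0.08,0],[0,0,0]], hand=[1,1,1])

```text
time_s: 14.65
eef_pos: [400.0, 329.8, 37.2]
orientation: [-0.208, 0.978, 0.0, -0.001]
force: [-9.3, -4.7, 11.6]
width: 23.2
finger_force: 61.2
```

```bash
python3 st.py
```

```text
t 14.65 nose x,y -13.502173264484753 0.6011247297777658 z 37.15041913741534 F along/lat/z -10.363120531695309 -0.5070529217347906 11.56973823553048 w 23.224683382851772 tilt [0. 0.]
FL px [-0.11 -0.09] lift mm 0.21111668081782217
FLc px [-0.25  0.12] lift mm -0.29130846352145434
FR px [-0.75 -0.18] lift mm 0.4437046545899991
FRc px [-0.42 -0.09] lift mm 0.225202546298908
RL px [-0.51  0.06] lift mm -0.14516496297567252
RR px [-0.57  0.03] lift mm -0.07170802916848801
ledgeL px [-0.05 -0.11] lift mm 0.2683855270621784
```

>>> drive_tool(turn=[[0,0,0],[0,0,0],[0,0,0]], delta_pos=[[0.18,0.08,0],[0.18,0.08,0],[0,0,0]], hand=[1,1,1])

```text
time_s: 15.1
eef_pos: [403.7, 331.4, 37.2]
orientation: [-0.208, 0.978, 0.0, -0.001]
force: [-8.7, -4.4, 11.6]
width: 23.0
finger_force: 61.3
```

>>> drive_tool(turn=[[0,0,0],[0,0,0],[0,0,0]], delta_pos=[[0.18,0.08,0],[0.18,0.08,0],[0,0,0]], hand=[1,1,1])

```text
time_s: 15.4
eef_pos: [407.3, 333.0, 37.2]
orientation: [-0.208, 0.978, 0.0, -0.001]
force: [-9.3, -4.1, 12.1]
width: 23.5
finger_force: 61.2
```

```bash
python3 st.py
```

```text
t 15.4 nose x,y -5.555489086745155 0.589656090999334 z 37.17585636286734 F along/lat/z -10.187435177515765 0.09107827388477752 12.08931978222054 w 23.537580628467204 tilt [0. 0.]
FL px [-0.14 -0.13] lift mm 0.3140510353760028
FLc px [-0.45  0.13] lift mm -0.29370100156526097
FR px [-0.7  -0.71] lift mm 1.7499090338747405
FRc px [-0.51 -0.68] lift mm 1.6971011158120268
RL px [-0.64  0.03] lift mm -0.06968525710906752
RR px [-0.7   0.05] lift mm -0.1317239259978008
ledgeL px [-8.96  1.52] lift mm -3.7469921214165525
```

The front right is up about 1.9 mm and the rear is unchanged. The FL patch is behind the clamp post. One more 4 mm step.

>>> drive_tool(turn=[[0,0,0],[0,0,0],[0,0,0],[0,0,0],[0,0,0]], delta_pos=[[0.18,0.08,0],[0.18,0.08,0],[0,0,0],[0,0,0],[0,0,0]], hand=[1,1,1,1,1])

```text
time_s: 16.05
eef_pos: [410.9, 334.6, 37.2]
orientation: [-0.208, 0.978, 0.0, -0.001]
force: [-9.3, -4.0, 12.4]
width: 23.2
finger_force: 61.2
```

```bash
sed -i "s/dict(FL=/dict(a=(-45,-20,54),b=(-45,0,54),c=(-45,15,54),d=(-45,25,54),m=(12,-12,55),FL=/" st.py; python3 st.py
python3 - <<'E'
from h import *
s=cam('side');print(r.get_obs()['eef_pos'])
# post occlusion: FL screw and clamp pivot pixels
y=np.radians(24);X=np.array([np.cos(y),np.sin(y),0]);Y=np.array([-X[1],X[0],0]);O=np.array([493,370.5,0])
for Q in ((-33,40,55),(-44,50,52),(-15,70,60),(-15,82,65)): print(Q,proj(s,O+Q[0]*X+Q[1]*Y+[0,0,Q[2]]))
E
```

```text
t 16.05 nose x,y -1.6010601201945036 0.5626320876698614 z 37.196070093513605 F along/lat/z -10.103082488852362 0.11549118081400378 12.366086478194994 w 23.24457254027857 tilt [0. 0.]
a px [0.76 0.71] lift mm -1.7440426064083108
b px [-0.17 -0.47] lift mm 1.1379964207088853
c px [-0.84 -1.16] lift mm 2.789306557446862
d px [-0.77 -1.17] lift mm 2.789861631722501
m px [ 0.06 -0.26] lift mm 0.631467612373058
FL px [-0.16 -0.14] lift mm 0.3364684859866243
FLc px [-0.51  0.08] lift mm -0.1890720990525234
FR px [-0.79 -0.86] lift mm 2.126787304072297
FRc px [-0.39 -0.82] lift mm 2.0444763531835726
RL px [-0.76  0.02] lift mm -0.04398705027448386
RR px [-0.7   0.01] lift mm -0.03196978064907915
ledgeL px [-11.38   1.87] lift mm -4.606166082115703
[410.85518494 334.55535002  37.15064322]
(-33, 40, 55) [262.00182535 219.83971835]
(-44, 50, 52) [268.66692661 222.46069756]
(-15, 70, 60) [258.7850362  225.70811131]
(-15, 82, 65) [260.88441011 226.26177412]
```

The lip is up about 2.5–3 mm with the rear seated, the wedge gripped and the forces steady. Handing in.

```bash
python3 -c "
from h import *
print(workorder.close_job())"
```

```text
the job is handed in; nothing more can be done
None
```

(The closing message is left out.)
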